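# Open the bench gauge to its latched loading position

### The arm

A 7-joint arm with a two-finger parallel gripper is mounted at the origin on the work surface. World frame = base frame: x ahead of the robot, y to its left, z up, the work surface at z = 0. Lengths are in m, angles in rad, forces in N, time in s.
With the tool pointing down it reaches from about 0.35 to 0.9 m from the base axis. Payload 19.9 kg.
Tool frame: the origin (TCP) lies on the centre line of the jaws, within the pads' length; the fingertips stand 19 mm ahead of it and the grasp point (between the pads) is the TCP; z points along the fingers, y is the line along which they close (so a half turn about z gives the same grasp; the last joint's range is limited). The gripper opens to 94 mm and grips with 3 to 60 N. Pads are 16 mm wide; open, the fingers measure 119 mm over their backs; the gripper's body (75 mm by 177 mm) begins 78 mm behind the grasp point.
Start: joints at [1.28, 0.417, -0.01, 1.614, 0.005, 1.111, -0.053], TCP at [0.155, -0.606, 0.224] pointing down, gripper open.
Joint ranges: [-2.81, 2.81], [-0.39, 2.02], [-1.27, 1.25], [0.06, 2.57], [-1.19, 4.33], [0.19, 2], [-2.82, 2.82]. Speed limits (rad/s): [1.89, 1.89, 2.39, 2.39, 3.01, 3.01, 3.01].

### API

Orientations are given as a unit quaternion [x, y, z, w].
In Python, from plant import status, optics, ticket gives the robot as it stands.
- The arm moves only by the tool send_rows, never from a script. Its argument "moves" is a list of rows, each a list of 2 entries, a list of its own where there are three numbers: the shift along the tool's x, y, z in units of 50 cm (1.0 is 50 cm), then the turn, a rotation vector about the tool's x, y, z in units of 0.5 rad (1.0 is 0.5 rad). In form: [[[x, y, z], [rx, ry, rz]], ...]. A call has 1 to 5 rows; each row is the pose to reach, as a shift and turn from the pose commanded when the call began, along the tool's axes at that moment; what a row does not reach only later rows make up. A row lasts 1/10 s, in which the tool goes at most 50 mm and 8.59 degrees, less where a joint would pass 70% of its speed; a pose out of reach is approached as far as the arm can. A call with a number of a shift or a turn outside -1 to 1 is refused whole. A call with a gripper value outside its range is refused whole. "fingers" is the gripper's target within -1 to 1 (shut at 1, half-way at 0, fully open at -1), set as the call begins (left out, the last holds). The fingers move at their own pace and stop on an object; "force" is the grip in N (left out, the last holds). Time passes only in rows, so rows that repeat a pose let the fingers close. It gives the time, the measured TCP pose, the force, the opening and the grip force at its end, in the units of the state.
- status.read_state(): the state, without advancing time (a new reading comes with each control period).
- optics.grab_frame(name): name is "side" or "top" or "wrist"; returns the picture (480x640x3 uint8, red, green, blue); there is no depth.
- optics.calibration(name): a dict with "K" (3x3 intrinsics, pixels), "k1" (the pictures are not rectified: a ray, as slopes to the right and down, at radius r is drawn at 1 + k1 r^2 times it, then the intrinsics apply), "T" (4x4, takes a point from camera to world coordinates); the wrist camera has in their place "T_tool_cam" (4x4, takes a point from camera to tool coordinates, whose origin is the TCP and whose axes are the flange's). Camera axes: x right, y up, looking along -z (the intrinsics and any distortion apply to the point x, -y, -z); pixel columns grow to the right and rows downward; lengths in m; the calibration is good to about 2 mm. A picture is of the moment at which its call begins: read the wrist's pose just before it. calibration takes no time and is no camera call.
- ticket.job_done(): hands the job in; it is judged then, once.
The state is a dict: "time": time; "joint_positions": joint angles; "dq": joint speeds; "tau": joint torques, N m; "ee_pos": TCP position; "tcp_rot": TCP orientation; "contact_force": force on the tool from outside, world axes, zero at the start; "ft_torque": the same for the moment, N m; "opening": finger opening in m; "grasp_force": force on a finger pad.
Only numpy, scipy, OpenCV 4.12 (cv2) and the standard library are available. Lean on these libraries where they do the work, as an engineer would, in place of code of your own. Each camera call takes 0.05 s, during which the arm holds its last target. There are 200 camera calls.

### The job

Open the teal bench gauge to its loading position: with the fingertips push the orange face of the slide's tab, away from the anvil, until the slide reaches its end stop, then let go so that the spring returns the slide and it stays caught on the stop pin half way. Only push the tab, never grip it or touch its black back; keep off the stop pin's knob, and leave the setting ring, plug gauge and indicator standing where they are.

Things in the scene. Friction and masses are not known exactly. Their poses are not given: they have to be found in the camera images.
- gauge: Teal bench gauge, fixed to the bench; base 270 x 110 mm, 30 mm high, from x = -120 to +150 mm of its own frame; origin on its centre line at bench height. Own +x is the direction in which the slide is pushed open (away from the robot at yaw 0), z up. A black readout stands at x -78 to -12, y 31 to 53 mm, 64 mm high; the slide's end stop at x = 132 mm, 61 mm high
- anvil_top (a point): centre of the top of the teal anvil post, 81 mm above the bench; the post is 20 mm long and 36 mm wide and stands at x = -105 to -85 mm of the gauge, on the near side of the tab
- bridge_top (a point): centre of the top of the teal bridge over the slide, 91 mm above the bench, at x = 41 mm of the gauge; the bridge is 24 mm long and 84 mm wide and holds the stop pin in a steel sleeve of 23 mm diameter, top 103 mm high
- slide (a joint): travel of the sprung slide, m, along the gauge's +x: 0 = closed (start), 0.065 = end stop, about 0.035 = caught on the stop pin. A spring (3 N at 0, 7 N at the stop) returns it in under 1 s. From 0.01 to 0.035 its brass ramp lifts the pin (1 to 2 N more); past about 0.036 the pin drops behind the ramp and will stop the return; let go earlier it goes back to 0
- tab_face (a point): middle of the orange front face of the slide's upright tab, 100 mm above the bench, x = -61 mm of the gauge when closed; moves with the slide. The face looks along the gauge's -x, towards the anvil. Tab 36 mm wide (along y), 12 mm thick (8 mm orange, then 4 mm black), free from 79 to 116 mm above the bench
- tab_back: black rubber back layer of the tab, 4 x 36 x 38 mm, on the side away from the anvil, to be left untouched; its origin is that of the slide (the gauge's origin, shifted by the slide's travel)
- stop_pin (a joint): lift of the spring-loaded vertical stop pin in m: 0 = down, about 0.009 while the slide's ramp passes under it, range 0 to 0.016
- pin_knob: round black knob with a blue cap on top of the stop pin, 20 mm diameter, 105 to 119 mm above the bench when down, rises with the pin; centre line at x = 41 mm, y = 0 of the gauge. Its origin is the gauge's origin, raised by the pin's lift
- setting_ring: loose black steel ring, 56 mm outside diameter, 22 mm bore, 24 mm high; origin at the centre of its underside, z up
- plug_gauge: loose bright steel plug gauge standing upright on a 38 mm foot, 80 mm tall; origin at the centre of its underside, z up
- indicator: loose grey round indicator with a display on top, 54 mm diameter, 42 mm high; origin at the centre of its underside, z up
Mind the look-alikes: they are no part of the job. What is shaped like the indicator but yellow is not meant.

How it is judged:
By the outcome, as a careful person would: the job done as asked, in the order asked, and still so for the second after the job is handed in, with the robot touching nothing.
It also fails if it takes over 42 s, if anything falls off the work surface, if the arm or the gripper's body presses on something with over 40 N, if the wrist force passes 120 N, or if a joint passes its speed limit or range.

## Working session

There is one attempt and no reset: what is moved stays moved. The work goes in short steps, Python scripts to look and compute and a tool call to move; the robot and the scene stay as the last step left them, time stands still between calls to the robot, and variables do not carry over. Pictures are saved under pics/ and viewed, at most 10 in all, crops included, and the job is handed in when it is done.

Besides the shell and the picture viewer there is one more tool, called after "Call:" as a command line: name --argument value ..., lists and objects as JSON in quotes. send_rows: Moves the arm, as the interface text tells. Its arguments: {"type":"object","properties":{"moves":{"type":"array","items":{"type":"array"}},"fingers":{"type":"number"},"force":{"type":"number"}},"required":["moves"]}

```bash
mkdir -p pics; python3 - <<'E'
from plant import status, optics
import cv2, numpy as np
s=status.read_state(); print(s)
a=[]
for n in("side","top"):
    f=optics.grab_frame(n); cv2.imwrite(f"pics/{n}0.png",f[:,:,::-1]); c=optics.calibration(n); print(n,c)
E
```

```text
{'time': 0.0, 'joint_positions': array([ 1.27944717,  0.41794076, -0.01033346,  1.61417079,  0.00467598,
        1.11070753, -0.05299071]), 'dq': array([ 1.20037842e-03,  1.12755911e-03, -2.16953448e-03,  1.78724939e-04,
        3.11089720e-04, -5.16468432e-04,  9.90770921e-05]), 'tau': array([ 6.50158690e-04, -8.51255679e+01,  6.39333241e-01, -4.25994122e+01,
       -4.87760024e-02,  1.87197601e-02,  1.04635333e-04]), 'ee_pos': array([ 0.15446121, -0.60524495,  0.22384728]), 'tcp_rot': array([ 9.92204726e-01,  1.24617091e-01, -1.03032234e-04, -5.92237140e-04]), 'contact_force': array([-0.58763738, -0.48852201, -0.43423533]), 'ft_torque': array([ 0.00153484, -0.02056581,  0.05812454]), 'grasp_force': 0.0, 'opening': 0.094349051508488}
side {'K': array([[501.0745251 ,   0.        , 317.87941962],
       [  0.        , 501.0745251 , 234.69551421],
       [  0.        ,   0.        ,   1.        ]]), 'k1': -0.12580612817406991, 'T': array([[ 0.88222627,  0.33985854, -0.32584197,  0.32907286],
       [-0.47061805,  0.65709166, -0.58885415, -0.45719185],
       [ 0.01398093,  0.67284971,  0.73964708,  0.76961408],
       [ 0.        ,  0.        ,  0.        ,  1.        ]])}
top {'K': array([[495.64213541,   0.        , 305.03775791],
       [  0.        , 495.64213541, 247.07395261],
       [  0.        ,   0.        ,   1.        ]]), 'k1': -0.1065492820350856, 'T': array([[-0.00906303,  0.975818  , -0.21839663,  0.42708861],
       [-0.99995561, -0.00828156,  0.00449334,  0.07418696],
       [ 0.00257602,  0.21842765,  0.97584974,  0.89757246],
       [ 0.        ,  0.        ,  0.        ,  1.        ]])}
```

View pics/side0.png

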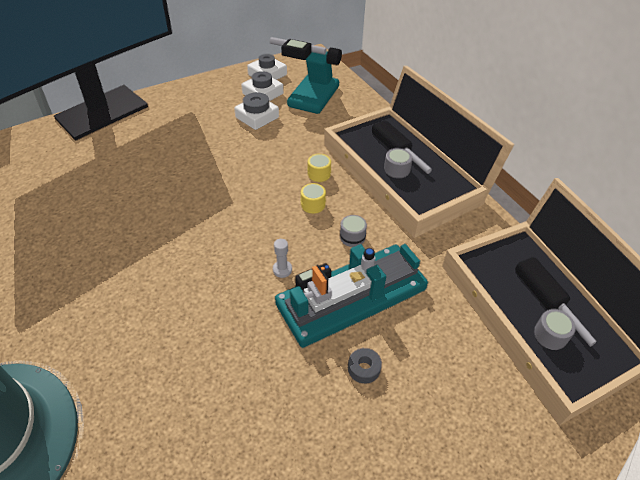

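View pics/top0.png

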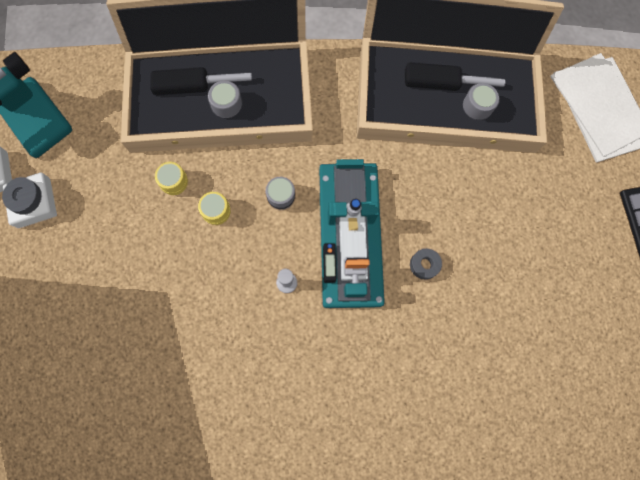

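The side view shows the gauge at about (350,290), with the tab at (320,282) and the knob at (369,255). The top view shows the base at cols 320–382, rows 163–307, with the orange tab edge at (357,264), knob (355,205), ring (426,264), plug (287,281) and grey indicator (280,193).

Possible mix-ups:
- **Teal stand:** top (30,110), with no orange tab.
- **Yellow indicators:** (171,178) and (213,207).
- **Boxed grey indicators:** (224,97) and (481,100).

The gauge at (350,235) is the one with the orange tab.

```bash
cat >h.py <<'E'
import cv2, numpy as np
from plant import optics
def ray(n,px):
    c=optics.calibration(n);K=c["K"];d=np.array([c["k1"],0,0,0,0.])
    u=cv2.undistortPoints(np.array(px,float).reshape(-1,1,2),K,d).reshape(-1,2)
    T=c["T"]; return T[:3,3],np.c_[u[:,0],-u[:,1],-np.ones(len(u))]@T[:3,:3].T
def onplane(n,px,z):
    o,d=ray(n,px); return o+d*((z-o[2])/d[:,2])[:,None]
def tri(p,q):
    (a,d),(b,e)=ray("side",[p]),ray("top",[q]);d=d[0];e=e[0]
    t=np.linalg.lstsq(np.c_[d,-e],b-a,rcond=None)[0]
    return (a+t[0]*d+b+t[1]*e)/2,np.linalg.norm(a+t[0]*d-b-t[1]*e)
def big(m):
    cs,_=cv2.findContours(m.astype(np.uint8),cv2.RETR_EXTERNAL,cv2.CHAIN_APPROX_NONE); return max(cs,key=cv2.contourArea)
E
python3 - <<'E'
from h import *
R={"top":(300,150,400,320),"side":(265,235,440,350)}
for n in R:
    im=cv2.imread(f"pics/{n}0.png"); x0,y0,x1,y1=R[n]
    h=cv2.cvtColor(im,cv2.COLOR_BGR2HSV); M=np.zeros(h.shape[:2],bool);M[y0:y1,x0:x1]=1
    o=cv2.inRange(h,(4,170,120),(15,255,255)).astype(bool)&M
    t=cv2.inRange(h,(80,100,30),(97,255,255)).astype(bool)&M
    b=cv2.inRange(h,(100,110,60),(125,255,255)).astype(bool)&M
    for k,m in(("orange",o),("blue",b)):
        c=big(m); print(n,k,m.sum(),c[:,0].mean(0),cv2.boxPoints(cv2.minAreaRect(c)).round(1).tolist())
    if n=="top":
        rc=cv2.minAreaRect(big(cv2.morphologyEx(t.astype(np.uint8),cv2.MORPH_CLOSE,np.ones((5,5)))))
        P=onplane(n,cv2.boxPoints(rc),.03); print(cv2.boxPoints(rc).round(1).tolist(),P.round(4)); print([np.linalg.norm(P[i]-P[i-1]).round(4) for i in range(4)])
        cv2.imwrite("pics/c1.png",np.hstack([cv2.resize(im[150:320,290:410],None,fx=3,fy=3,interpolation=2)]))
    else: cv2.imwrite("pics/c2.png",cv2.resize(im[235:350,265:440],None,fx=4,fy=4,interpolation=2))
E
```

```text
top orange 39 [356.25641026 265.48717949] [[347.0, 265.0], [366.0, 265.0], [366.0, 266.0], [347.0, 266.0]]
top blue 79 [355.5 203. ] [[350.0, 203.0], [355.5, 197.5], [361.0, 203.0], [355.5, 208.5]]
[[318.5, 160.60000610351562], [378.79998779296875, 158.6999969482422], [383.3999938964844, 305.8999938964844], [323.1000061035156, 307.70001220703125]] [[ 0.7871  0.0435  0.03  ]
 [ 0.7904 -0.07    0.03  ]
 [ 0.5143 -0.0663  0.03  ]
 [ 0.5122  0.0396  0.03  ]]
[np.float64(0.2749), np.float64(0.1135), np.float64(0.276), np.float64(0.106)]
side orange 196 [319.26136364 278.52272727] [[306.70001220703125, 272.3999938964844], [316.29998779296875, 265.70001220703125], [331.5, 287.79998779296875], [322.0, 294.3999938964844]]
side blue 54 [369.11111111 251.33333333] [[364.5, 251.5], [369.0, 247.0], [373.5, 251.5], [369.0, 256.0]]
```

View pics/c1.png

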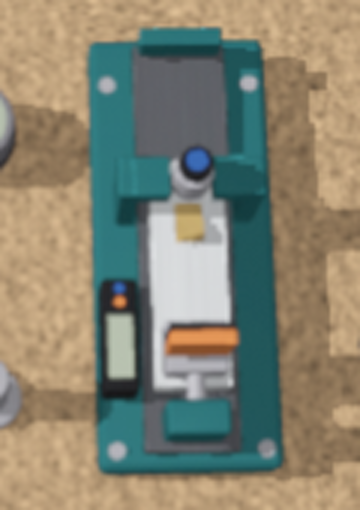

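View pics/c2.png

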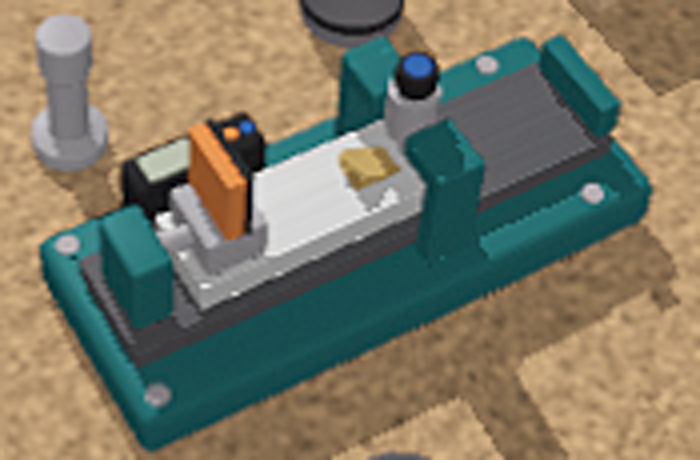

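The crops confirm the gauge: the orange tab faces the anvil, its black back is towards the bridge, and the blue cap sits on the bridge. In the top image the four base screws are at (325.7,178.3), (373,177.7), (329,300.3) and (379,299.3).

```bash
python3 - <<'E'
from h import *
S=onplane("top",[(325.7,178.3),(373,177.7),(329,300.3),(379,299.3)],.03);print(S.round(4))
f=S[:2].mean(0);b=S[2:].mean(0);d=(f-b)[:2];print("yaw",np.arctan2(d[1],d[0]), np.linalg.norm(d),"mid",((f+b)/2).round(4))
print("cap",tri((369.3,251.4),(355.6,203.2)),onplane("top",[(355.6,203.2)],.119),onplane("side",[(369.3,251.4)],.119))
print("anvil top",onplane("top",[(290+197/3,150+416/3)],.081),onplane("side",[(265+129/4,235+224/4)],.081))
# tab front bottom/top edges: top view, front face top edge
print("tab front top L,R (top)",onplane("top",[(290+166/3,150+341/3),(290+238/3,150+337/3)],.116))
print("tab front top L,R (side)",onplane("side",[(265+190/4,235+128/4),(265+229/4,235+185/4)],.116))
x=np.array([.992204726,.124617])
from scipy.spatial.transform import Rotation as Ro
print(Ro.from_quat([ 9.92204726e-01,  1.24617091e-01, -1.03032234e-04, -5.92237140e-04]).as_matrix().round(4))
E
```

```text
[[ 0.7517  0.0307  0.03  ]
 [ 0.7524 -0.0574  0.03  ]
 [ 0.5252  0.029   0.03  ]
 [ 0.526  -0.0591  0.03  ]]
yaw 0.007226022067006252 0.22646635338287274 mid [ 0.6388 -0.0142  0.03  ]
cap (array([ 0.67522314, -0.01346301,  0.11871902]), np.float64(0.0009963569027754253)) [[ 0.6746275  -0.01329036  0.119     ]] [[ 0.67561388 -0.01366957  0.119     ]]
anvil top [[ 0.53834868 -0.01300493  0.081     ]] [[ 0.54106345 -0.00628736  0.081     ]]
tab front top L,R (top) [[ 0.5741581   0.00614108  0.116     ]
 [ 0.575978   -0.03259596  0.116     ]]
tab front top L,R (side) [[ 0.57479825  0.00307854  0.116     ]
 [ 0.57511072 -0.030503    0.116     ]]
[[ 9.689e-01  2.473e-01 -4.000e-04]
 [ 2.473e-01 -9.689e-01  1.100e-03]
 [-1.000e-04 -1.200e-03 -1.000e+00]]
```

Cross-check: yaw is about 0.007. The cap gives a gauge origin of about (0.634, −0.0135), so the tab face should be at x ≈ 0.573 (measured 0.575). The plan is to close the fingers, fly to just above the anvil, lower so the tips are at z ≈ 0.094, then push along +x.

Call:
send_rows --moves '[[[0.9,-0.84,0],[0,0,0.48]],[[0.9,-0.84,0],[0,0,0.48]],[[0.9,-0.84,0],[0,0,0.48]],[[0.9,-0.84,0],[0,0,0.48]],[[0.9,-0.84,0],[0,0,0.48]]]' --fingers 1 --force 20

```text
time: 0.6
ee_pos: [0.29, -0.3932, 0.2243]
tcp_rot: [1.0, 0.005, -0.0, -0.0]
contact_force: [0.3, 0.3, -0.6]
opening: 0.0575
grasp_force: 0.0
```

Call:
send_rows --moves '[[[0.45,-0.72,0],[0,0,0]],[[0.45,-0.72,0],[0,0,0]],[[0.45,-0.72,0],[0,0,0]],[[0.45,-0.72,0],[0,0,0]],[[0.45,-0.72,0],[0,0,0]]]'

```text
time: 1.1
ee_pos: [0.4204, -0.18, 0.2245]
tcp_rot: [1.0, 0.005, 0.0, 0.0]
contact_force: [1.3, -1.3, 0.5]
opening: 0.0175
grasp_force: 0.0
```

Call:
send_rows --moves '[[[0.2,-0.27,0],[0,0,0]],[[0.2,-0.27,0],[0,0,0]],[[0.2,-0.27,0],[0,0,0]],[[0.2,-0.27,0],[0,0,0]],[[0.2,-0.27,0],[0,0,0]]]'

```text
time: 1.6
ee_pos: [0.5194, -0.0431, 0.224]
tcp_rot: [1.0, 0.007, -0.0, -0.001]
contact_force: [-0.4, -0.9, -0.6]
opening: 0.0005
grasp_force: 0.0
```

Call:
send_rows --moves '[[[0.026,-0.06,0],[0,0,0]],[[0.026,-0.06,0.05],[0,0,0]],[[0.026,-0.06,0.12],[0,0,0]],[[0.026,-0.06,0.16],[0,0,0]],[[0.026,-0.06,0.16],[0,0,0]]]'

```text
time: 2.1
ee_pos: [0.5293, -0.0167, 0.1421]
tcp_rot: [1.0, 0.004, -0.002, -0.0]
contact_force: [-0.3, 0.4, 0.6]
opening: 0.0002
grasp_force: 0.0
```

```bash
python3 - <<'E'
from plant import status, optics
import cv2
s=status.read_state(); print(s["ee_pos"],s["tcp_rot"],s["contact_force"])
f=optics.grab_frame("side")[:,:,::-1]; cv2.imwrite("pics/s3.png",cv2.resize(f[170:350,240:440],None,fx=3,fy=3,interpolation=2))
E
```

```text
[ 0.52929386 -0.01674802  0.14208644] [ 9.99987574e-01  4.42382164e-03 -2.29769552e-03 -5.63871786e-05] [-0.29006367  0.38367     0.57123997]
```

View pics/s3.png

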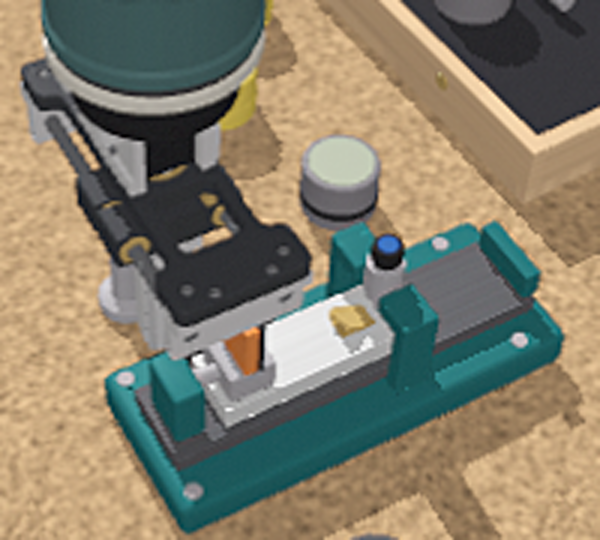

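The crop shows the gripper just behind the tab, with its body well above everything and the knob clear. I'll lower the tips and start the push.

Call:
send_rows --moves '[[[0,-0.005,0.03],[0,0,0]],[[0,-0.005,0.056],[0,0,0]],[[0,-0.005,0.056],[0,0,0]],[[0,-0.005,0.056],[0,0,0]]]'

```text
time: 2.55
ee_pos: [0.5314, -0.0135, 0.117]
tcp_rot: [1.0, 0.005, 0.0, 0.0]
contact_force: [-0.8, -0.8, 0.1]
opening: 0.0004
grasp_force: 0.0
```

Call:
send_rows --moves '[[[0.02,0,0],[0,0,0]],[[0.04,0,0],[0,0,0]],[[0.06,0,0],[0,0,0]],[[0.08,0,0],[0,0,0]],[[0.08,0,0],[0,0,0]]]'

```text
time: 3.05
ee_pos: [0.5722, -0.0127, 0.1162]
tcp_rot: [1.0, 0.005, -0.0, -0.0]
contact_force: [-3.2, -0.7, 2.6]
opening: 0.0004
grasp_force: 1.5
```

Contact at −3.2 N, as the spring should give. Continuing.

Call:
send_rows --moves '[[[0.02,0,0],[0,0,0]],[[0.04,0,0],[0,0,0]],[[0.06,0,0],[0,0,0]],[[0.08,0,0],[0,0,0]],[[0.08,0,0],[0,0,0]]]'

```text
time: 3.55
ee_pos: [0.6114, -0.0124, 0.1161]
tcp_rot: [1.0, 0.005, -0.0, -0.0]
contact_force: [-4.9, -0.8, 4.1]
opening: 0.0006
grasp_force: 2.7
```

Call:
send_rows --moves '[[[0.01,0,0],[0,0,0]],[[0.016,0,0],[0,0,0]],[[0.022,0,0],[0,0,0]],[[0.022,0,0],[0,0,0]]]'

```text
time: 3.95
ee_pos: [0.6214, -0.0123, 0.1161]
tcp_rot: [1.0, 0.005, -0.001, -0.0]
contact_force: [-6.2, -0.3, 2.5]
opening: 0.0005
grasp_force: 3.1
```

Call:
send_rows --moves '[[[0.005,0,0],[0,0,0]],[[0.01,0,0],[0,0,0]],[[0.01,0,0],[0,0,0]]]'

```text
time: 4.25
ee_pos: [0.6263, -0.0123, 0.1161]
tcp_rot: [1.0, 0.005, -0.001, 0.0]
contact_force: [-7.1, -0.9, 2.4]
opening: 0.0008
grasp_force: 3.3
```

Call:
send_rows --moves '[[[0.004,0,0],[0,0,0]],[[0.008,0,0],[0,0,0]],[[0.008,0,0],[0,0,0]]]'

```text
time: 4.55
ee_pos: [0.6278, -0.0123, 0.1161]
tcp_rot: [1.0, 0.005, -0.004, 0.0]
contact_force: [-27.7, -0.1, 19.3]
opening: 0.0007
grasp_force: 14.2
```

The force jumped to 28 N at x = 0.628, which is the expected end-stop position. Backing off quickly, then straight up.

Call:
send_rows --moves '[[[-0.09,0,0],[0,0,0]],[[-0.19,0,0],[0,0,0]],[[-0.19,0,0],[0,0,0]],[[-0.19,0,-0.1],[0,0,0]],[[-0.19,0,-0.2],[0,0,0]]]'

```text
time: 5.05
ee_pos: [0.5354, -0.013, 0.2173]
tcp_rot: [1.0, 0.005, -0.001, -0.0]
contact_force: [1.1, -0.7, 1.0]
opening: -0.0001
grasp_force: 0.0
```

Call:
send_rows --moves '[[[-0.1,0,-0.04],[0,0,0]],[[-0.2,0,-0.08],[0,0,0]],[[-0.24,0,-0.08],[0,0,0]],[[-0.24,0,-0.08],[0,0,0]],[[-0.24,0,-0.08],[0,0,0]]]'

```text
time: 5.55
ee_pos: [0.4166, -0.0145, 0.257]
tcp_rot: [1.0, 0.005, 0.001, 0.0]
contact_force: [0.2, -0.1, 0.4]
opening: 0.0007
grasp_force: 0.0
```

```bash
python3 - <<'E'
from h import *
from plant import status
s=status.read_state(); print(s["ee_pos"],s["contact_force"])
F=[optics.grab_frame(n)[:,:,::-1] for n in("side","top")]
cv2.imwrite("pics/end.png",np.hstack([cv2.resize(F[0][210:350,260:440],(514,400)),cv2.resize(F[1][150:320,280:400],(282,400))]))
h=cv2.cvtColor(np.ascontiguousarray(F[1]),cv2.COLOR_BGR2HSV)
m=cv2.inRange(h,(4,170,120),(15,255,255)); m[:150]=0;m[320:]=0;m[:,:340]=0;m[:,400:]=0
x,y,w,k=cv2.boundingRect(big(m)); print(x,y,w,k,onplane("top",[(x+w/2,y+k/2)],.112))
E
```

```text
[ 0.41659786 -0.01452628  0.25697467] [ 0.22481696 -0.12746805  0.42883289]
346 244 19 3 [[ 0.60482891 -0.01158274  0.112     ]]
```

View pics/end.png

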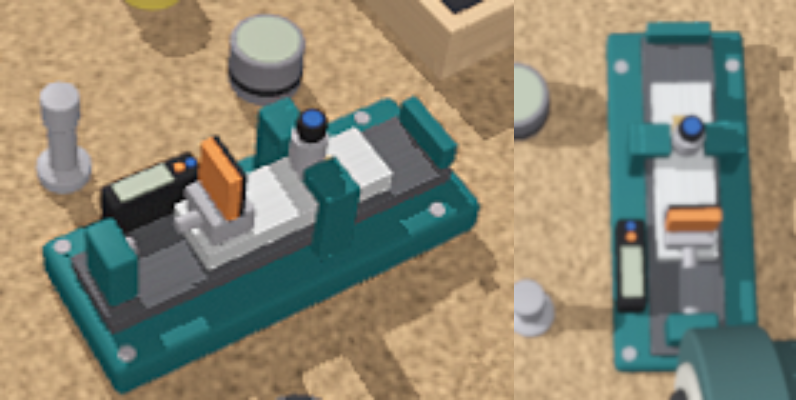

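The slide is caught about half way: the tab is at x ≈ 0.605, roughly 33 mm open. The plug gauge and indicator stand where they were, the ring was never approached, and the robot is clear.

```bash
python3 -c "
from plant import ticket; print(ticket.job_done())"
```

```text
the job is handed in; nothing more can be done
None
```

I pushed the slide to its end stop and let it go; it is now caught on the stop pin about half way (roughly 33 mm open by the last picture), the robot is clear, and the job is handed in.

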